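Ready the receipt-roll feeder for threading

TASK

The roll feeder on the counter is about to be threaded. Push its roll carriage by the upright tab along the track, towards the tensioner arm, until it clicks into the detent at the end; then push the post of the sprung tensioner arm back, away from the roll, past its ratchet click and keep it pressed there. Finish while still holding the arm back, since it springs forward when let go, and leave the carriage home and the things standing around where they are.

Things in the scene. Friction and masses are not known exactly. Their poses are not given: they have to be found in the camera images.
- roll_feeder: Receipt-roll feeder: grey base plate fixed on the counter, 12 mm thick, from -77 to +88 mm in x and -135 to +155 mm in y of this frame. Origin on the counter; z up, -x edge nearest the robot. The track runs along y on the -y half, the tensioner arm stands on the +y half. A low idler block with the pawl (top 52 mm above the counter) at x +45, y +114 mm. A tall till screen stands to its left.
- carriage (a joint): Travel of the roll carriage along +y of roll_feeder, m: 0 farthest from the tensioner arm, 0.050 home at its stop; starts at 0 to 0.018. It slides with about 1 N and stays where left; from about 0.035 a sprung plunger resists (6 to 14 N), past 0.0425 it drives the carriage home and holds it.
- tab_top (a point): Middle of the top of the carriage's black upright tab, 90 mm above the counter, at x -55, y (-83 + travel) mm of roll_feeder. The tab is 24 mm wide (x), 8 mm thick (y, along the travel), free from 28 to 90 mm above the counter. The white paper roll fixed on the carriage, 56 mm across, stands 80 mm behind it (+x); its capped top is 111 mm above the counter.
- tensioner (a joint): Swing of the sprung arm about its upright pivot, rad: 0 at rest (arm points to -x of roll_feeder), growing clockwise seen from above: the post moves to +y, then also +x. The pawl rides a tooth from about 0.37 (crest 0.55) and has clicked at 0.73; end stop at 0.95. It does not latch: let go, it springs back. Push at the post: 3 N at rest, up to about 12 N.
- tension_lever: The tensioner arm: a flat aluminium bar 95 mm long from pivot to post, its top 37 mm above the counter, with an upright post at its free end. Origin on the pivot axis, 27 mm above the counter; its -x axis points along the bar to the post.
- post_top (a point): Middle of the top of the post at the free end of the tensioner arm, 105 mm above the counter. The post is a black upright cylinder 18 mm across, fixed to the bar, free from 39 to 101 mm above the counter, with a 22 mm aluminium cap 4 mm thick on top. It stands 95 mm from the pivot; at rest at x -50, y +50 mm of roll_feeder.
- pivot (a point): Pivot axis of the tensioner arm, 44 mm above the counter, at x +45, y +50 mm of roll_feeder.
- dosing_cup: Bystander: open grey cup, 59 mm across, 50 mm high, to the -y side of the feeder. Origin under its centre.
- rubber_stamp: Bystander: wooden hand stamp, 25 x 46 x 65 mm, behind the feeder. Origin under its centre.
- mug: Bystander: mug, 65 x 91 mm, 55 mm high, behind the feeder. Origin under its centre.
- tape_roll: Bystander: roll of tape lying flat, 60 mm across, 18 mm high, in front of the feeder. Origin under its centre.
- stamp_cards: Bystander: flat stack of cards, 58 x 89 x 9 mm, in front of the feeder. Origin under its centre.

How it is judged:
By the outcome, as a careful person would: the job done as asked, in the order asked, and still so for the second after the job is handed in, while the arm keeps its last pose, push and grip.
It also fails if it takes over 56 s, if anything falls off the work surface, if the arm or the gripper's body presses on something with over 40 N, if the wrist force passes 120 N, or if a joint passes its speed limit or range.

ROBOT

A 6-joint arm with a two-finger parallel gripper is mounted at the origin on a cart in front of the work surface, level with it; the furniture and walls round the work are solid. World frame = base frame: x ahead of the robot, y to its left, z up, the work surface at z = 0. Lengths are in mm, angles in rad, forces in N, time in s.
With the tool pointing down it reaches from about 350 to 975 mm from the base axis. Payload 7.1 kg.
Tool frame: the origin (TCP) lies midway between the tips of the shut fingers; the grasp point (between the pads) lies ctrl.grip_point_offset behind it (ctrl.grip_point_offset is the distance from the TCP to the grasp point, in mm); z points along the fingers, y is the line along which they close (so a half turn about z gives the same grasp; the last joint's range is limited). The gripper opens to 88 mm and grips with 3 to 60 N. Pads are 20 mm wide; open, the fingers measure 115 mm over their backs; the gripper's body (75 mm by 178 mm) begins 61 mm behind the grasp point.
Start: joints at [1.293, 0.423, 1.63, -0, 1.089, -0.019], TCP at [159.919, 604.178, 222.675] pointing down, gripper open.
Joint ranges: [-3, 3], [-0.9, 2.11], [0.09, 2.58], [-1.31, 4.45], [0.11, 2.69], [-2.54, 2.54]. Speed limits (rad/s): [2.39, 2.39, 3.01, 3.14, 3.14, 3.14].

INTERFACE

Orientations are given as a rotation vector (axis times angle).
In Python, from workcell import ctrl gives the robot as it stands.
- The arm moves only by the tool apply_moves, never from a script. Its argument "targets" is a list of rows, each an object of numbers: "tx", "ty", "tz": the shift along the world's x, y, z in m; "spin": the turn about the world's z in degrees. In form: [{"tx": .., "ty": .., "tz": .., "spin": ..}, ...]. A call has exactly 8 rows; each row is the pose to reach, as a shift and turn from the pose commanded when the call began; what a row does not reach only later rows make up. A row lasts 1/10 s, in which the tool goes at most 50 mm and 8.59 degrees, less where a joint would pass 70% of its speed; a pose out of reach is approached as far as the arm can. A call with a gripper value outside its range is refused whole. "gripper" is the closure, from -1 (fully open) to 1 (shut), set as the call begins (left out, the last holds). The fingers move at their own pace and stop on an object; the grip force is fixed at half the most. Time passes only in rows, so rows that repeat a pose let the fingers close, or fill a call up. It gives the time, the measured TCP pose, the force, the opening and the grip force at its end, in the units of the state.
- ctrl.get_obs(): the state, without advancing time (a new reading comes with each control period).
- ctrl.get_image(name): name is "side" or "top"; returns the picture (420x560x3 uint8, red, green, blue); there is no depth.
- ctrl.get_calibration(name): a dict with "fov_y" (degrees; the focal length in pixels is half the picture's height over the tangent of half this angle, whatever the lens; pixels are square), "cx", "cy" (the principal point, pixels), "dist" ([k1, k2, p1, p2, k3] as OpenCV has them; the pictures are not rectified), "rvec" (rotation vector, rad) and "tvec" (3), from world to camera coordinates, as OpenCV has them. Camera axes: x right, y down, z forward; pixel columns grow to the right and rows downward; lengths in mm; the calibration is good to about 2 mm. A picture is of the moment at which its call begins. get_calibration takes no time and is no camera call.
- ctrl.close_job(): hands the job in; it is judged then, once.
Trained networks look in the newest picture that a camera, given by its name, has taken for a name from the list of things; names that differ only in an ending like _2 or _b are one class to them, and where a whole thing is asked for, a point or a joint stands for the part that bears it (a point fixed in the world has none). Each returns a list of dicts, best first, with "score" (0 to 1); they miss things now and then, are a little off and sometimes report something else, mostly with a low value. They report only what shows in the picture. A call takes as long as a camera call.
- ctrl.outline_of(name, camera): "pixels" (420x560 bool, what is visible of it) and "box" ([left, top, right, bottom] in pixels, round what is visible of it).
- ctrl.pinpoint(name, camera): "uv" ([column, row] in pixels: a listed point, or the origin of a listed thing).
The state is a dict: "t": time; "qpos": joint angles; "qvel": joint speeds; "joint_torque": joint torques, N m; "ee_pos": TCP position; "orientation": TCP orientation; "ft_force": force on the tool from outside, world axes, zero at the start; "moment": the same for the moment, N m; "width": finger opening in mm; "grasp_force": force on a finger pad.
Only numpy, scipy, OpenCV 4.12 (cv2) and the standard library are available. Lean on these libraries where they do the work, as an engineer would, in place of code of your own. Each camera call takes 0.05 s, during which the arm holds its last target. There are 200 camera calls.

## Working session

There is one attempt and no reset: what is moved stays moved. The work goes in short steps, Python scripts to look and compute and a tool call to move; the robot and the scene stay as the last step left them, time stands still between calls to the robot, and variables do not carry over. Pictures are saved under pics/ and viewed, at most 10 in all, crops included, and the job is handed in when it is done.

Besides the shell and the picture viewer there is one more tool, called after "Request:" as a command line: name --argument value ..., lists and objects as JSON in quotes. apply_moves: Moves the arm, as the interface text tells. Its arguments: {"type":"object","properties":{"targets":{"type":"array"},"gripper":{"type":"number"}},"required":["targets"]}

```bash
mkdir -p pics
cat > h.py <<'E'
import numpy as np, cv2
from workcell import ctrl
def cam(n):
    c=ctrl.get_calibration(n); f=210/np.tan(np.radians(c["fov_y"])/2)
    K=np.array([[f,0,c["cx"]],[0,f,c["cy"]],[0,0,1.]])
    return K,np.array(c["dist"],float),np.array(c["rvec"],float),np.array(c["tvec"],float)
def ray(n,uv):
    K,d,r,t=cam(n);R=cv2.Rodrigues(r)[0]
    p=cv2.undistortPoints(np.array([[uv]],float),K,d)[0,0]
    return -R.T@t, R.T@np.array([p[0],p[1],1.])
def atz(n,uv,z):
    o,v=ray(n,uv); return o+v*(z-o[2])/v[2]
def proj(n,P):
    K,d,r,t=cam(n); return cv2.projectPoints(np.array(P,float).reshape(-1,1,3),r,t,K,d)[0][:,0]
E
python3 - <<'E'
from h import *
im={n:ctrl.get_image(n) for n in("side","top")}
for n in im: cv2.imwrite(f"pics/{n}0.png",im[n][:,:,::-1])
o=ctrl.get_obs(); print(o["t"],o["ee_pos"],o["orientation"],o["ft_force"],ctrl.grip_point_offset)
for nm,z in(("tab_top",90),("post_top",105),("pivot",44),("roll_feeder",0),("dosing_cup",0),("rubber_stamp",0),("mug",0),("tape_roll",0),("stamp_cards",0)):
    for n in("side","top"):
        r=ctrl.pinpoint(nm,n)
        for q in r[:2]: print(nm,n,round(q["score"],2),np.round(q["uv"],1),np.round(atz(n,q["uv"],z),1))
E
```

```text
0.1 [159.78683819 603.70413651 221.96880227] [-4.05325204e-01 -3.11513853e+00  2.18474360e-03] [ 0.04365019 -0.28566053 -0.43541127] 18.700000000000003
tab_top side 0.91 [338.5 213.3] [ 451.8 -346.2   90. ]
tab_top top 0.57 [300.2 269.5] [ 451.1 -344.8   90. ]
post_top side 0.76 [302.6 237.9] [ 477.2 -232.2  105. ]
post_top top 0.66 [235.3 253.2] [ 479.9 -238.7  105. ]
pivot side 0.84 [260.9 247.9] [ 563.8 -242.5   44. ]
pivot top 0.64 [241.  199.3] [ 577.7 -246.3   44. ]
roll_feeder side 0.69 [295.7 259.4] [ 511.8 -287.     0. ]
roll_feeder top 0.78 [265.3 232.2] [ 522.  -287.7    0. ]
dosing_cup side 0.94 [340.6 212.3] [ 485.4 -471.1    0. ]
dosing_cup top 0.58 [366.3 252.1] [ 480.8 -472.7    0. ]
rubber_stamp side 0.74 [304.9 237.3] [ 522.2 -357.6    0. ]
rubber_stamp side 0.65 [253.4 218. ] [ 647.8 -371.4    0. ]
rubber_stamp top 0.63 [313.5 161. ] [ 653.7 -381.     0. ]
rubber_stamp top 0.24 [241.5 201.3] [ 580.4 -244.9    0. ]
mug side 0.93 [216.5 241.8] [ 677.9 -268.     0. ]
mug top 0.92 [255.8 144.8] [ 687.3 -273.4    0. ]
mug top 0.69 [303.8 270.3] [ 450.6 -356.5    0. ]
tape_roll side 0.63 [343.8 293.6] [ 396.5 -238.6    0. ]
tape_roll top 0.64 [241.6 298.5] [ 402.2 -242.     0. ]
stamp_cards side 0.67 [372.4 256.8] [ 379.2 -357.6    0. ]
stamp_cards top 0.87 [298.9 310.2] [ 378.6 -345.5    0. ]
```

View pics/side0.png

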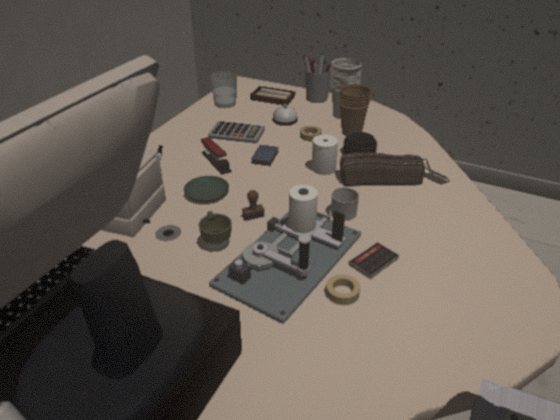

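View pics/top0.png

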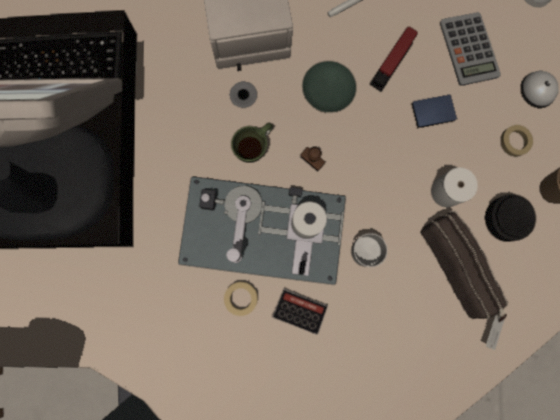

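Both views show the feeder in front: top view has plate corners near (191,179), (346,194), (340,283), (180,265), post cap (235,254) and tab (303,265). The till is on the left, with its base up to column 135 and row 250. Next I fit the feeder pose and size up the till.

```bash
cat > fit.py <<'E'
from h import *
from scipy.optimize import least_squares
def W(p,P):
    c,s=np.cos(p[2]),np.sin(p[2]); P=np.atleast_2d(np.array(P,float))
    return np.c_[p[0]+c*P[:,0]-s*P[:,1],p[1]+s*P[:,0]+c*P[:,1],P[:,2]]
def fit(obs,p0=(520,-288,-.08,.01)):
    def res(p):
        out=[]
        for nm,n,uv,w in obs:
            P={"tab_top":(-55,-83+1000*p[3],90),"post_top":(-50,50,105),"pivot":(45,50,44),"roll_feeder":(0,0,0)}.get(nm,nm)
            out.append(w*(proj(n,W(p,P))[0]-uv))
        return np.concatenate(out)
    return least_squares(res,p0,x_scale=[10,10,.1,.01],loss="soft_l1"),res
E
python3 - <<'E'
from fit import *
obs=[]
for nm in("tab_top","post_top","pivot","roll_feeder"):
    for n in("side","top"):
        r=ctrl.pinpoint(nm,n)
        if r: obs.append((nm,n,np.array(r[0]["uv"]),.5 if nm=="roll_feeder" else 1))
for P,uv in(((88,155,12),(191,179)),((88,-135,12),(346,194)),((-77,-135,12),(340,283)),((-77,155,12),(180,265))): obs.append((P,"top",np.array(uv),.7))
for P,uv in(((-77,-135,12),(360,240)),((-77,155,12),(283,313)),((88,155,12),(213,281))): obs.append((P,"side",np.array(uv),.7))
s,res=fit(obs); print(s.x); print(np.round(s.fun.reshape(-1,2),1).tolist())
np.save("pose.npy",s.x)
print("corners",W(s.x,[(88,155,12),(-77,155,12)]).round())
for uv in((132,247),(135,15),(120,85)):
    print(uv,[atz("top",uv,z).round() for z in(0,100,250)])
for uv in((240,310),(190,415),(105,245),(155,75)): print("side",uv,[atz("side",uv,z).round() for z in(0,100,250)])
print("base px",proj("top",[[0,0,0],[0,0,200],[100,0,0],[90,390,0],[300,0,0],[350,0,300],[250,250,0]]).round())
a=cv2.resize(cv2.imread("pics/top0.png")[0:420,0:200],None,fx=1.4,fy=1.4);b=cv2.resize(cv2.imread("pics/side0.png")[0:420,0:300],None,fx=1.4,fy=1.4)
cv2.imwrite("pics/crop.png",cv2.convertScaleAbs(np.hstack([a,b]),alpha=2.2))
E
```

```text
[ 5.18665686e+02 -2.92620602e+02 -1.40689872e-01  2.17945008e-02]
[[-2.0, -0.3], [0.4, -2.7], [1.4, -1.1], [-1.6, 2.3], [-1.4, -3.1], [1.8, 4.1], [-1.0, -1.4], [1.3, 0.9], [-0.5, -1.9], [0.4, 0.4], [-1.9, 1.0], [-1.5, 0.3], [0.3, -7.3], [0.6, 4.1], [-4.2, 0.1]]
corners [[ 628. -151.   12.]
 [ 464. -128.   12.]]
(132, 247) [array([500., -41.,   0.]), array([494., -67., 100.]), array([ 485., -106.,  250.])]
(135, 15) [array([961., -37.,   0.]), array([907., -64., 100.]), array([ 826., -103.,  250.])]
(120, 85) [array([814., -12.,   0.]), array([775., -41., 100.]), array([717., -85., 250.])]
side (240, 310) [array([ 546., -125.,    0.]), array([496., -43., 100.]), array([423.,  79., 250.])]
side (190, 415) [array([513.,  84.,   0.]), array([469., 134., 100.]), array([402., 209., 250.])]
side (105, 245) [array([ 876., -162.,    0.]), array([777., -75., 100.]), array([628.,  55., 250.])]
side (155, 75) [array([1347., -969.,    0.]), array([1177., -760.,  100.]), array([ 922., -447.,  250.])]
base px [[114. 521.]
 [ 77. 577.]
 [112. 467.]
 [-81. 462.]
 [110. 357.]
 [ 40. 352.]
 [-18. 382.]]
```

View pics/crop.png

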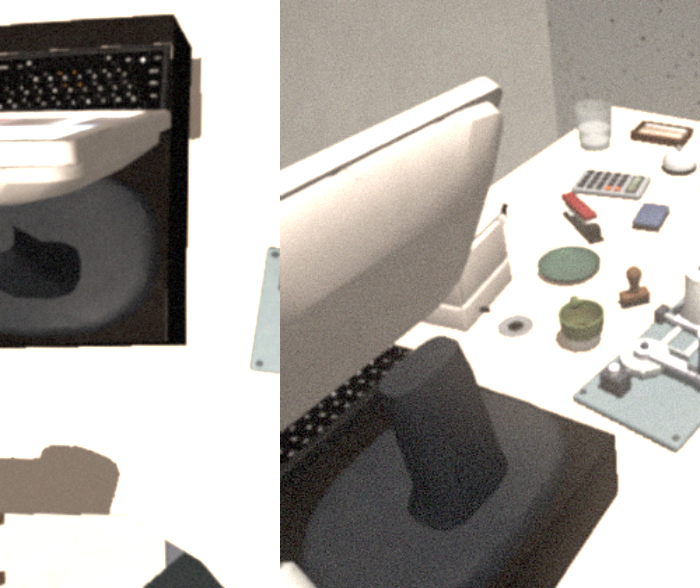

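The till base is about 100 mm high and spans x > 490, y > -70. The screen leans over it, with x also above that. I'll check the fit against overlays.

```bash
cat > ov.py <<'E'
from fit import *
def overlay(p,fn):
    out=[]
    for n,(x0,y0,x1,y1),f in(("top",(170,165,360,300),3.1),("side",(200,180,370,320),3.1)):
        im=cv2.convertScaleAbs(cv2.imread(f"pics/{n}0.png"),alpha=2)[y0:y1,x0:x1]
        im=cv2.resize(im,None,fx=f,fy=f,interpolation=cv2.INTER_CUBIC)
        q=lambda P:((proj(n,W(p,P))-[x0,y0]+.5)*f).round().astype(int)
        cv2.polylines(im,[q([(88,155,12),(88,-135,12),(-77,-135,12),(-77,155,12)])],True,(0,0,255),1)
        for P in((-55,-83+1000*p[3],90),(-50,50,105),(45,50,44),(25,-83+1000*p[3],111)): cv2.drawMarker(im,tuple(map(int,q([P])[0])),(0,255,0),cv2.MARKER_CROSS,14,1)
        out.append(cv2.resize(im,(400,int(im.shape[0]*400/im.shape[1]))))
    h=max(i.shape[0] for i in out)
    cv2.imwrite(fn,np.hstack([cv2.copyMakeBorder(i,0,h-i.shape[0],0,0,cv2.BORDER_CONSTANT) for i in out]))
E
python3 - <<'E'
from ov import *
r=ctrl.outline_of("roll_feeder","top")[0]; m=r["pixels"].astype(np.uint8); print(r["score"],r["box"],m.sum())
c=max(cv2.findContours(m,cv2.RETR_EXTERNAL,cv2.CHAIN_APPROX_NONE)[0],key=cv2.contourArea)
g=np.array([atz("top",u[0],12)[:2] for u in c],np.float32); print(cv2.minAreaRect(g))
overlay(np.load("pose.npy"),"pics/ov.png")
E
```

```text
0.67 [177.4, 176.2, 346.7, 283.7] 14189
((526.9090576171875, -282.4635009765625), (288.5060119628906, 168.15377807617188), 81.60061645507812)
```

View pics/ov.png

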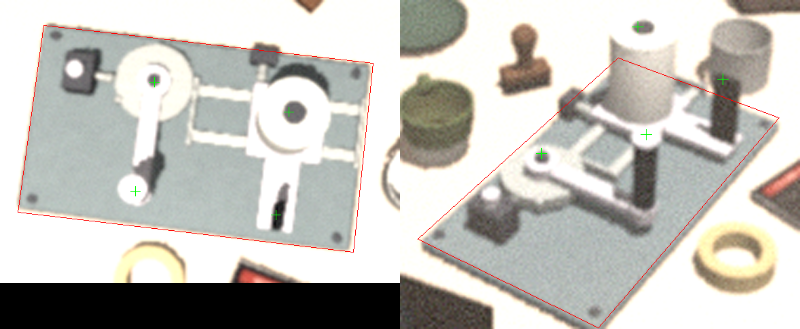

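The overlay fits within about 2 mm: origin about (519,-292), yaw about -8.2°, tab at travel of about 0.02. Next I print waypoints for the retract and sweep.

Run:
```python
from fit import *
a0=75.2
for A,B in((75.2,23.2),(23.2,-28.8)):
    a=np.linspace(A,B,9); P=.4*np.c_[np.cos(np.radians(a)),np.sin(np.radians(a))]
    print((P-P[0])[1:].round(3).tolist())
p=np.load("pose.npy");print(W(p,[(-55,-83+1000*p[3]-42,50),(-55,-83+1000*p[3]-14,50),(-55,-47,50),(-55,-33-110,0)]).round(1),P[-1])
```

```text
[[0.043, -0.014], [0.084, -0.033], [0.123, -0.056], [0.159, -0.084], [0.192, -0.115], [0.221, -0.15], [0.245, -0.189], [0.265, -0.229]]
[[0.015, -0.043], [0.026, -0.087], [0.032, -0.132], [0.032, -0.177], [0.027, -0.222], [0.017, -0.266], [0.002, -0.309], [-0.017, -0.35]]
[[ 449.7 -387.1   50. ]
 [ 453.7 -359.4   50. ]
 [ 457.6 -331.4   50. ]
 [ 444.2 -426.5    0. ]] [ 0.35052267 -0.19270147]
```

Request:
apply_moves --gripper 1 --targets '[{"tx":-0.007,"ty":-0.027,"tz":0,"spin":0},{"tx":-0.014,"ty":-0.054,"tz":0,"spin":0},{"tx":-0.022,"ty":-0.081,"tz":0,"spin":0},{"tx":-0.029,"ty":-0.108,"tz":0,"spin":0},{"tx":-0.036,"ty":-0.135,"tz":0,"spin":0},{"tx":-0.043,"ty":-0.162,"tz":0,"spin":0},{"tx":-0.05,"ty":-0.19,"tz":0,"spin":0},{"tx":-0.058,"ty":-0.217,"tz":0,"spin":0}]'

```text
t: 2.25
ee_pos: [101.7, 386.1, 222.7]
orientation: [0.405, 3.115, 0.0]
ft_force: [-0.7, -0.1, -1.0]
width: 26.9
grasp_force: 0.0
```

Request:
apply_moves --targets '[{"tx":0.043,"ty":-0.014,"tz":0,"spin":-6.5},{"tx":0.084,"ty":-0.033,"tz":0,"spin":-13},{"tx":0.123,"ty":-0.056,"tz":0,"spin":-19.5},{"tx":0.159,"ty":-0.084,"tz":0,"spin":-26},{"tx":0.192,"ty":-0.115,"tz":0,"spin":-32.5},{"tx":0.221,"ty":-0.15,"tz":0,"spin":-39},{"tx":0.245,"ty":-0.189,"tz":0,"spin":-45.5},{"tx":0.265,"ty":-0.229,"tz":0,"spin":-52}]'

```text
t: 3.05
ee_pos: [368.3, 156.7, 223.1]
orientation: [1.736, 2.618, 0.002]
ft_force: [0.7, 0.9, 0.1]
width: 0.0
grasp_force: 0.0
```

Request:
apply_moves --targets '[{"tx":0.015,"ty":-0.043,"tz":0,"spin":-6.5},{"tx":0.026,"ty":-0.087,"tz":0,"spin":-13},{"tx":0.032,"ty":-0.132,"tz":0,"spin":-19.5},{"tx":0.032,"ty":-0.177,"tz":0,"spin":-26},{"tx":0.027,"ty":-0.222,"tz":0,"spin":-31.4},{"tx":0.017,"ty":-0.266,"tz":0,"spin":-31.4},{"tx":0.002,"ty":-0.309,"tz":0,"spin":-31.4},{"tx":-0.017,"ty":-0.35,"tz":0,"spin":-31.4}]'

```text
t: 3.85
ee_pos: [349.6, -193.8, 223.1]
orientation: [2.374, 2.055, 0.001]
ft_force: [0.4, 0.1, 0.3]
width: 0.4
grasp_force: 0.0
```

Request:
apply_moves --targets '[{"tx":0.017,"ty":-0.033,"tz":0,"spin":0},{"tx":0.033,"ty":-0.066,"tz":0,"spin":0},{"tx":0.05,"ty":-0.099,"tz":0,"spin":0},{"tx":0.066,"ty":-0.131,"tz":0,"spin":0},{"tx":0.083,"ty":-0.164,"tz":0,"spin":0},{"tx":0.099,"ty":-0.197,"tz":0,"spin":0},{"tx":0.099,"ty":-0.197,"tz":-0.03,"spin":0},{"tx":0.099,"ty":-0.197,"tz":-0.06,"spin":0}]'

```text
t: 4.65
ee_pos: [449.8, -390.4, 162.5]
orientation: [2.374, 2.053, 0.001]
ft_force: [0.3, -0.1, -0.3]
width: 0.4
grasp_force: 0.0
```

Request:
apply_moves --targets '[{"tx":0,"ty":0,"tz":-0.02,"spin":0},{"tx":0,"ty":0,"tz":-0.04,"spin":0},{"tx":0,"ty":0,"tz":-0.06,"spin":0},{"tx":0,"ty":0,"tz":-0.08,"spin":0},{"tx":0,"ty":0,"tz":-0.095,"spin":0},{"tx":0,"ty":0,"tz":-0.105,"spin":0},{"tx":0,"ty":0,"tz":-0.11,"spin":0},{"tx":0,"ty":0,"tz":-0.11,"spin":0}]'

```text
t: 5.45
ee_pos: [448.8, -388.7, 52.3]
orientation: [-2.375, -2.056, 0.0]
ft_force: [0.2, 0.3, 0.0]
width: 0.6
grasp_force: 0.0
```

Run:
```python
from h import *
o=ctrl.get_obs();print(o["t"],o["ee_pos"].round(1),o["orientation"].round(3),o["ft_force"].round(1))
a=[cv2.resize(ctrl.get_image(n)[y0:y1,x0:x1,::-1],(400,300),interpolation=cv2.INTER_CUBIC) for n,(x0,y0,x1,y1) in(("top",(180,160,380,310)),("side",(200,170,400,320)))]
cv2.imwrite("pics/near.png",cv2.convertScaleAbs(np.hstack(a),alpha=2))
```

```text
5.45 [ 448.8 -388.7   52.3] [-2.375 -2.056  0.   ] [0.2 0.3 0. ]
```

View pics/near.png

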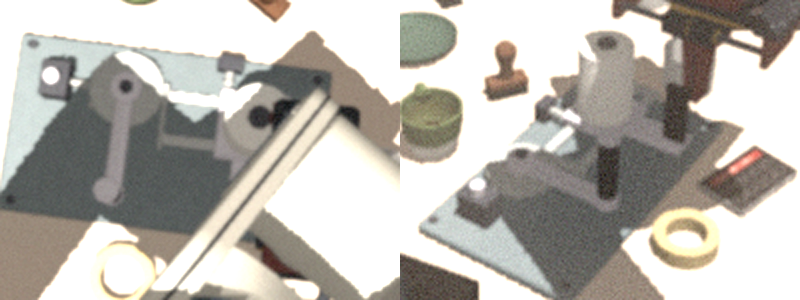

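The side view shows the finger tips standing on the -y side of the tab, clear of the cup. Now I push along the track.

Request:
apply_moves --targets '[{"tx":0.001,"ty":0.006,"tz":0,"spin":0},{"tx":0.002,"ty":0.012,"tz":0,"spin":0},{"tx":0.003,"ty":0.018,"tz":0,"spin":0},{"tx":0.0035,"ty":0.023,"tz":0,"spin":0},{"tx":0.004,"ty":0.028,"tz":0,"spin":0},{"tx":0.0045,"ty":0.032,"tz":0,"spin":0},{"tx":0.005,"ty":0.036,"tz":0,"spin":0},{"tx":0.0055,"ty":0.04,"tz":0,"spin":0}]'

```text
t: 6.35
ee_pos: [454.7, -348.7, 52.8]
orientation: [2.375, 2.056, 0.0]
ft_force: [0.8, -1.1, 0.4]
width: 0.8
grasp_force: 0.7
```

Request:
apply_moves --targets '[{"tx":0.0003,"ty":0.002,"tz":0,"spin":0},{"tx":0.0006,"ty":0.004,"tz":0,"spin":0},{"tx":0.0008,"ty":0.006,"tz":0,"spin":0},{"tx":0.001,"ty":0.007,"tz":0,"spin":0},{"tx":0.001,"ty":0.008,"tz":0,"spin":0},{"tx":0.001,"ty":0.009,"tz":0,"spin":0},{"tx":0.001,"ty":0.01,"tz":0,"spin":0},{"tx":0.001,"ty":0.01,"tz":0,"spin":0}]'

```text
t: 7.15
ee_pos: [455.7, -340.9, 52.8]
orientation: [2.373, 2.054, -0.001]
ft_force: [-0.6, -8.0, -3.4]
width: 0.4
grasp_force: 4.2
```

Plunger resistance is 8 N. I continue.

Request:
apply_moves --targets '[{"tx":0.0001,"ty":0.001,"tz":0,"spin":0},{"tx":0.0003,"ty":0.002,"tz":0,"spin":0},{"tx":0.0004,"ty":0.003,"tz":0,"spin":0},{"tx":0.0006,"ty":0.004,"tz":0,"spin":0},{"tx":0.0007,"ty":0.005,"tz":0,"spin":0},{"tx":0.0008,"ty":0.006,"tz":0,"spin":0},{"tx":0.0008,"ty":0.006,"tz":0,"spin":0},{"tx":0.0008,"ty":0.006,"tz":0,"spin":0}]'

```text
t: 7.95
ee_pos: [455.8, -332.2, 52.5]
orientation: [-2.374, -2.056, 0.0]
ft_force: [-0.8, 0.2, -0.1]
width: 0.5
grasp_force: 0.0
```

The force dropped, so it clicked. I nudge forward a little to feel the stop.

Request:
apply_moves --targets '[{"tx":0.0001,"ty":0.001,"tz":0,"spin":0},{"tx":0.0003,"ty":0.002,"tz":0,"spin":0},{"tx":0.0004,"ty":0.003,"tz":0,"spin":0},{"tx":0.0006,"ty":0.004,"tz":0,"spin":0},{"tx":0.0007,"ty":0.005,"tz":0,"spin":0},{"tx":0.0007,"ty":0.005,"tz":0,"spin":0},{"tx":0.0007,"ty":0.005,"tz":0,"spin":0},{"tx":0.0007,"ty":0.005,"tz":0,"spin":0}]'

```text
t: 8.75
ee_pos: [456.4, -330.4, 52.7]
orientation: [2.372, 2.055, -0.004]
ft_force: [-5.6, -15.2, -3.8]
width: 0.5
grasp_force: 7.8
```

The stop is felt at the predicted home position with 15 N. Now I back off, lift over the tab and come down between tab and post.

Request:
apply_moves --targets '[{"tx":-0.001,"ty":-0.008,"tz":0,"spin":0},{"tx":-0.003,"ty":-0.02,"tz":0,"spin":0},{"tx":-0.004,"ty":-0.025,"tz":0.01,"spin":0},{"tx":-0.004,"ty":-0.025,"tz":0.04,"spin":0},{"tx":-0.004,"ty":-0.025,"tz":0.07,"spin":0},{"tx":-0.004,"ty":-0.025,"tz":0.09,"spin":0},{"tx":-0.004,"ty":-0.025,"tz":0.09,"spin":0},{"tx":0.0,"ty":0.0,"tz":0.09,"spin":0}]'

```text
t: 9.55
ee_pos: [457.4, -329.8, 143.6]
orientation: [2.375, 2.051, 0.001]
ft_force: [0.7, 0.8, -0.3]
width: 0.3
grasp_force: 0.0
```

Request:
apply_moves --targets '[{"tx":0.007,"ty":0.027,"tz":0,"spin":0},{"tx":0.014,"ty":0.052,"tz":0,"spin":0},{"tx":0.014,"ty":0.054,"tz":0,"spin":0},{"tx":0.014,"ty":0.054,"tz":-0.02,"spin":0},{"tx":0.014,"ty":0.054,"tz":-0.045,"spin":0},{"tx":0.014,"ty":0.054,"tz":-0.07,"spin":0},{"tx":0.014,"ty":0.054,"tz":-0.085,"spin":0},{"tx":0.014,"ty":0.054,"tz":-0.09,"spin":0}]'

```text
t: 10.35
ee_pos: [469.7, -273.6, 50.8]
orientation: [-2.373, -2.054, 0.002]
ft_force: [-0.5, -0.2, -0.0]
width: 0.3
grasp_force: 0.0
```

Run:
```python
from fit import *
o=ctrl.get_obs();print(o["t"],o["ee_pos"].round(1),o["ft_force"].round(1))
a=[cv2.resize(ctrl.get_image(n)[y0:y1,x0:x1,::-1],(400,300),interpolation=cv2.INTER_CUBIC) for n,(x0,y0,x1,y1) in(("top",(180,160,380,310)),("side",(200,170,400,320)))]
cv2.imwrite("pics/near2.png",cv2.convertScaleAbs(np.hstack(a),alpha=2))
for nm,z in(("tab_top",90),("post_top",105)):
  for n in("side","top"):
    for q in ctrl.pinpoint(nm,n)[:1]: print(nm,n,q["score"],atz(n,q["uv"],z).round(1))
p=np.load("pose.npy"); print(W(p,[(-55,-33,90),(-50,50,105)]).round(1))
# finger centre 18.5 mm behind the post centre line (post r 9 + finger half 10), turning with the arm
th=np.array([0,.1,.2,.3,.4,.5,.6,.7,.78,.84,.88]);d=19
P=np.c_[45-95*np.cos(th)-d*np.sin(th),50+95*np.sin(th)-d*np.cos(th),0*th+52]
w=W(p,P); print(np.c_[th,w[:,:2]-w[0,:2],w[:,:2]].round(2), np.degrees(th).round(1))
```

```text
10.35 [ 469.7 -273.6   50.8] [-0.5 -0.2 -0. ]
tab_top side 0.62 [ 456.9 -316.8   90. ]
tab_top top 0.45 [ 565.2 -249.3   90. ]
post_top side 0.88 [ 472.9 -233.5  105. ]
[[ 459.6 -317.6   90. ]
 [ 476.2 -236.1  105. ]]
[[ 0.0000e+00  0.0000e+00  0.0000e+00  4.7351e+02 -2.5492e+02]
 [ 1.0000e-01 -6.0000e-02  9.6800e+00  4.7344e+02 -2.4523e+02]
 [ 2.0000e-01  8.4000e-01  1.9330e+01  4.7434e+02 -2.3559e+02]
 [ 3.0000e-01  2.7000e+00  2.8830e+01  4.7620e+02 -2.2609e+02]
 [ 4.0000e-01  5.5000e+00  3.8100e+01  4.7900e+02 -2.1682e+02]
 [ 5.0000e-01  9.2100e+00  4.7040e+01  4.8272e+02 -2.0787e+02]
 [ 6.0000e-01  1.3790e+01  5.5570e+01  4.8730e+02 -1.9934e+02]
 [ 7.0000e-01  1.9210e+01  6.3600e+01  4.9272e+02 -1.9131e+02]
 [ 7.8000e-01  2.4100e+01  6.9610e+01  4.9761e+02 -1.8530e+02]
 [ 8.4000e-01  2.8080e+01  7.3850e+01  5.0158e+02 -1.8106e+02]
 [ 8.8000e-01  3.0860e+01  7.6540e+01  5.0437e+02 -1.7837e+02]] [ 0.   5.7 11.5 17.2 22.9 28.6 34.4 40.1 44.7 48.1 50.4]
```

View pics/near2.png

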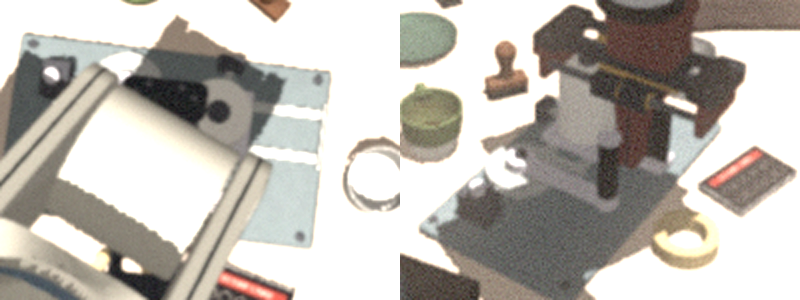

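The tab pinpoint confirms the carriage is home (y -316.8 against -317.6 expected). The fingers stand between tab and post. Now I push the post along its arc, turning with the arm.

Request:
apply_moves --targets '[{"tx":0.003,"ty":0.014,"tz":0,"spin":0},{"tx":0.003,"ty":0.019,"tz":0,"spin":0},{"tx":0.0025,"ty":0.0285,"tz":0,"spin":-5.7},{"tx":0.0034,"ty":0.038,"tz":0,"spin":-11.5},{"tx":0.0043,"ty":0.043,"tz":0,"spin":-14.3},{"tx":0.0053,"ty":0.0476,"tz":0,"spin":-17.2},{"tx":0.0066,"ty":0.0523,"tz":0,"spin":-20},{"tx":0.0081,"ty":0.0569,"tz":0,"spin":-22.9}]'

```text
t: 11.45
ee_pos: [479.5, -217.3, 53.3]
orientation: [2.734, 1.542, -0.0]
ft_force: [-3.0, -10.1, 0.8]
width: 0.4
grasp_force: 5.3
```

Request:
apply_moves --targets '[{"tx":0.0018,"ty":0.0045,"tz":0,"spin":-2.9},{"tx":0.0037,"ty":0.0089,"tz":0,"spin":-5.7},{"tx":0.0059,"ty":0.0133,"tz":0,"spin":-8.6},{"tx":0.0083,"ty":0.0175,"tz":0,"spin":-11.5},{"tx":0.0109,"ty":0.0216,"tz":0,"spin":-14.3},{"tx":0.0137,"ty":0.0255,"tz":0,"spin":-17.2},{"tx":0.0161,"ty":0.0286,"tz":0,"spin":-19.5},{"tx":0.0186,"ty":0.0315,"tz":0,"spin":-21.8}]'

```text
t: 12.25
ee_pos: [497.6, -185.6, 53.2]
orientation: [2.978, 0.997, -0.0]
ft_force: [-3.4, -7.1, 2.9]
width: 0.2
grasp_force: 3.6
```

Request:
apply_moves --targets '[{"tx":0.0012,"ty":0.0014,"tz":0,"spin":-1.1},{"tx":0.0026,"ty":0.0028,"tz":0,"spin":-2.3},{"tx":0.004,"ty":0.0042,"tz":0,"spin":-3.4},{"tx":0.0053,"ty":0.0056,"tz":0,"spin":-4.6},{"tx":0.0053,"ty":0.0056,"tz":0,"spin":-4.6},{"tx":0.0053,"ty":0.0056,"tz":0,"spin":-4.6},{"tx":0.0053,"ty":0.0056,"tz":0,"spin":-4.6},{"tx":0.0053,"ty":0.0056,"tz":0,"spin":-4.6}]'

```text
t: 13.05
ee_pos: [502.4, -180.1, 53.2]
orientation: [3.015, 0.879, -0.001]
ft_force: [-4.0, -6.5, 3.5]
width: 0.6
grasp_force: 3.7
```

Run:
```python
from fit import *
o=ctrl.get_obs();print(o["t"],o["ee_pos"].round(1),o["ft_force"].round(1))
a=[cv2.resize(ctrl.get_image(n)[y0:y1,x0:x1,::-1],(400,300),interpolation=cv2.INTER_CUBIC) for n,(x0,y0,x1,y1) in(("top",(180,160,380,310)),("side",(200,170,400,320)))]
cv2.imwrite("pics/end.png",cv2.convertScaleAbs(np.hstack(a),alpha=2))
p=np.load("pose.npy")
for nm,z in(("tab_top",90),("post_top",105)):
  for n in("side","top"):
    for q in ctrl.pinpoint(nm,n)[:1]: print(nm,n,q["score"],atz(n,q["uv"],z).round(1))
print(W(p,[(-55,-33,90)]+[(45-95*np.cos(t),50+95*np.sin(t),105) for t in(.73,.86)]).round(1))
```

```text
13.05 [ 502.4 -180.1   53.2] [-4.  -6.5  3.5]
tab_top side 0.97 [ 455.  -309.6   90. ]
tab_top top 0.62 [ 458.7 -311.6   90. ]
post_top side 0.6 [ 520.1 -166.5  105. ]
[[ 459.6 -317.6   90. ]
 [ 509.  -176.8  105. ]
 [ 519.  -169.4  105. ]]
```

View pics/end.png

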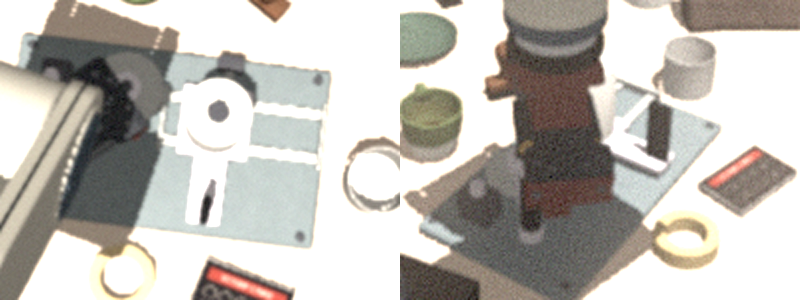

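The post sits at (520,-166), which matches θ of about 0.86, well past 0.73 and short of the end stop. It holds steady at 7.6 N. The carriage is home and the bystanders are unmoved, so I hand in.

```bash
python3 -c "
from workcell import ctrl
print(ctrl.close_job())"
```

```text
the job is handed in; nothing more can be done
None
```

The job is handed in at about 13 s, with the gripper still holding the tensioner arm back at about 0.86 rad (click at 0.73). The carriage clicked home against its stop, and the cup, cards, tape roll and mug look unmoved in the last pictures; the stamp was mostly out of view in that last look.

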